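# Set the strap tension by clicks and lock it

## Robot

A 7-joint arm with a two-finger parallel gripper is mounted at the origin on the work surface. World frame = base frame: x ahead of the robot, y to its left, z up, the work surface at z = 0. Lengths are in m, angles in rad, forces in N, time in s.
With the tool pointing down it reaches from about 0.425 to 1.025 m from the base axis. Payload 9.4 kg.
Tool frame: the origin (TCP) lies between the finger pads; the fingertips stand 11 mm ahead of it and the grasp point (between the pads) lies 8 mm behind it; y points along the fingers, z is the direction in which the jaws open and shut, and the axes are right-handed (so a half turn about y gives the same grasp; the last joint's range is limited). The gripper opens to 93 mm and grips with 3 to 60 N. Pads are 15 mm wide; open, the fingers measure 128 mm over their backs; the gripper's body (75 mm by 188 mm) begins 65 mm behind the grasp point.
Start: joints at [-0.077, 0.599, -0.003, 1.599, 0.002, 0.943, -0.08], TCP at [0.725, -0, 0.23] pointing down, gripper open.
Joint ranges: [-2.57, 2.57], [-0.35, 1.97], [-1.29, 1.29], [0.11, 2.56], [-1.05, 4.19], [0.11, 1.86], [-2.63, 2.63]. Speed limits (rad/s): [2.22, 2.22, 3.01, 3.01, 3.14, 3.14, 3.14].

## Interface

Orientations are given as a rotation vector (axis times angle).
In Python, from plant import monitor, vision, workorder gives the robot as it stands. The module is installed in compiled form; this text tells all that it offers.
- The arm moves only by the tool drive_tool, never from a script. Its argument "commands" is a list of rows, each a list of 3 entries, a list of its own where there are three numbers: the finger opening in cm, from 0 to 9.3, then the shift along the tool's x, y, z in cm, then the turn about the tool's y in rad. A call has 1 to 12 rows; each row is the pose to reach, as a shift and turn from the pose commanded when the call began, along the tool's axes at that moment; what a row does not reach only later rows make up. A row lasts 1/8 s, in which the tool goes at most 62.5 mm and 10.7 degrees, less where a joint would pass 70% of its speed; a pose out of reach is approached as far as the arm can. A call with a gripper value outside its range is refused whole. The fingers move at their own pace and stop on an object; "squeeze" is the grip in N (left out, the last holds). Time passes only in rows, so rows that repeat a pose let the fingers close. It gives the time, the measured TCP pose, the force and the opening at its end, in the units of the state.
- monitor.get_state(): the state, without advancing time (a new reading comes with each control period).
- vision.capture(name): name is "scene" or "side" or "wrist"; returns the picture (480x640x3 uint8, red, green, blue); there is no depth.
- vision.camera_params(name): a dict with "camera_matrix" (3x3 intrinsics, pixels), "R" (3x3) and "t" (3): a world point X has camera coordinates R X + t; the wrist camera has in their place "mount" (4x4, takes a point from camera to tool coordinates, whose origin is the TCP and whose axes are the tool frame's). Camera axes: x right, y down, z forward; pixel columns grow to the right and rows downward; lengths in m; the calibration is good to about 2 mm. A picture is of the moment at which its call begins: read the wrist's pose just before it. camera_params takes no time and is no camera call.
- workorder.hand_in(): hands the job in, once; it reports no verdict.
The state is a dict: "time_s": time; "joint_positions": joint angles; "joint_vel": joint speeds; "joint_torque": joint torques, N m; "tool_pos": TCP position; "orientation": TCP orientation; "wrist_force": force on the tool from outside, world axes, zero at the start; "wrist_torque": the same for the moment, N m; "opening": finger opening in m.
Only numpy, scipy, OpenCV 4.12 (cv2) and the standard library are available. Lean on these libraries where they do the work, as an engineer would, in place of code of your own. Each camera call takes 0.05 s, during which the arm holds its last target.

## Task

Set the strap tension on the bench strapping unit: turn its round knob anticlockwise back to the end stop without forcing it, then turn it clockwise exactly four clicks, counted by feel, and leave it resting there. Then slide the locking tab on the unit's top fully home towards the knob's side, and let go; do not disturb the things lying on and around the unit.

Things in the scene. Friction and masses are not known exactly. Their poses are not given: they have to be found in the camera images.
- machine: bench strapping unit, fixed: grey steel housing 210 mm deep (x) by 300 mm wide (y), flat top 90 mm above the table. Origin: centre of its underside; z up, x away from its front (steel plate), y along its width. On top: round black knob (towards +y), black locking tab (towards -y), two steel strap guides 12 mm high at the far (+x) corners
- knob_mid (a point): point on the tension knob's upright axis, 30 mm above the housing's top; fixed to the housing, does not turn. Knob: black, round, 16 equal rounded lobes, 44 mm over all, top 46 mm above the housing, over a skirt 54 mm wide and 7 mm high; no pointer or scale. Clockwise seen from above is more tension. At the start it rests in an unknown position, two to four clicks above the lowest
- knob_top (a point): same axis, at the knob's top. Clicks: seven rest positions, 0.38 to 0.54 rad apart, unevenly. From rest the resistance rises at once to 0.2 to 0.4 N m, falls steadily to zero at the crest half-way to the next, and past it the knob pulls itself on into the next rest position (the torque changes sign): one click. Let go past a crest, it settles into rest by itself
- knob_foot (a point): same axis, at the housing's top. End stops: rubber buffers that meet the knob 0.06 rad beyond the lowest and the highest rest position; the resistance then keeps rising, by about 9 N m per rad, and does not drop. More than 0.15 rad into the rubber forces the stop and spoils it; 0.6 N m is plenty to know it
- nut (a joint): travel in m of the hidden tension nut that the knob drives by a fine screw: 0 with the knob in its lowest rest position, 0.0015 m more per clockwise turn. One click is only about 0.0001 m, far finer than this gauge reads: no use for counting
- lock_tab (a point): centre of the upright black tab of the locking slide: 14 by 14 mm across, 26 mm tall, its top 13 mm above this point and 33 mm above the housing's top. It runs on a low steel track (4 mm high, 34 by 80 mm, with edge strips to 8 mm) on the housing's top, along the machine's +y. The point moves with the tab
- lock (a joint): travel in m of the locking slide: 0 open (as at the start), 0.025 fully home, along the machine's +y (towards the knob's side). It drags with about 4 N and stays where it is left
- screw_tin: open round steel tin, 44 mm wide, 30 mm tall, loose on the housing's top behind knob and lock; origin at the centre of its underside
- tape_roll: cardboard ring of tape, 96 mm wide, 48 mm tall, lying on the table beside the unit; origin at the centre of its underside
- pan_carton: closed pale carton 200 by 160 by 60 mm on the table beside the unit; origin at the centre of its underside
- pan_handle: loose black pan handle about 170 mm long, 16 mm thick, lying on the table in front of the unit; origin near its middle, on its underside
- driver: screwdriver lying on the table in front of the unit

How it is judged:
By the outcome, as a careful person would: the job done as asked, in the order asked, and still so for the second after the job is handed in, with the robot touching nothing.
It also fails if it takes over 72 s, if anything falls off the work surface, if the arm or the gripper's body presses on something with over 40 N, if the wrist force passes 120 N, or if a joint passes its speed limit or range.

## Working session

There is one attempt and no reset: what is moved stays moved. The work goes in short steps, Python scripts to look and compute and a tool call to move; the robot and the scene stay as the last step left them, time stands still between calls to the robot, and variables do not carry over. Pictures are saved under pics/ and viewed, and the job is handed in when it is done.

Besides the shell and the picture viewer there is one more tool, called after "Emit:" as name(argument=value, ...), one argument or row to a line, values as JSON. drive_tool: Moves the arm, as the interface text tells. Its arguments: {"type":"object","properties":{"commands":{"type":"array","items":{"type":"array"}},"squeeze":{"type":"number"}},"required":["commands"]}

```bash
ls; mkdir -p pics; python3 - <<'E'
from plant import monitor, vision
import cv2,numpy as np
np.set_printoptions(precision=4,suppress=True)
s=monitor.get_state()
for k,v in s.items(): print(k,v)
for n in ("scene","side","wrist"):
    im=vision.capture(n); cv2.imwrite(f"pics/{n}0.png",im[:,:,::-1])
    print(n,vision.camera_params(n))
E
```

```text
pics
time_s 0.0
joint_positions [-0.0767  0.6001 -0.0025  1.6001  0.0018  0.9429 -0.0798]
joint_vel [ 0.0008 -0.0003 -0.0012  0.0004 -0.0014  0.0002  0.0021]
joint_torque [  0.0006 -76.5061   1.498  -25.2344  -0.0524   0.0169   0.0002]
tool_pos [ 0.7245 -0.      0.2287]
orientation [-1.2105  1.2102 -1.2086]
wrist_force [-0.6266  0.8376  0.2382]
wrist_torque [-0.0059 -0.0105 -0.0238]
opening 0.09282687417689618
scene {'camera_matrix': array([[532.1929,   0.    , 311.3516],
       [  0.    , 532.1929, 249.3211],
       [  0.    ,   0.    ,   1.    ]]), 'R': array([[ 0.3398,  0.9405, -0.0098],
       [ 0.7971, -0.2935, -0.5277],
       [-0.4991,  0.1715, -0.8494]]), 't': array([-0.2729, -0.3555,  1.5666])}
side {'camera_matrix': array([[505.0252,   0.    , 318.8876],
       [  0.    , 505.0252, 245.559 ],
       [  0.    ,   0.    ,   1.    ]]), 'R': array([[-0.9994, -0.03  , -0.0184],
       [-0.0035,  0.6041, -0.7969],
       [ 0.035 , -0.7964, -0.6038]]), 't': array([0.5326, 0.0391, 1.1902])}
wrist {'camera_matrix': array([[349.3608,   0.    , 318.6412],
       [  0.    , 349.3608, 237.9649],
       [  0.    ,   0.    ,   1.    ]]), 'mount': array([[-0.0019,  0.9666,  0.2564, -0.0704],
       [ 0.001 , -0.2564,  0.9666, -0.1551],
       [ 1.    ,  0.0021, -0.0005, -0.0017],
       [ 0.    ,  0.    ,  0.    ,  1.    ]])}
```

View pics/scene0.png

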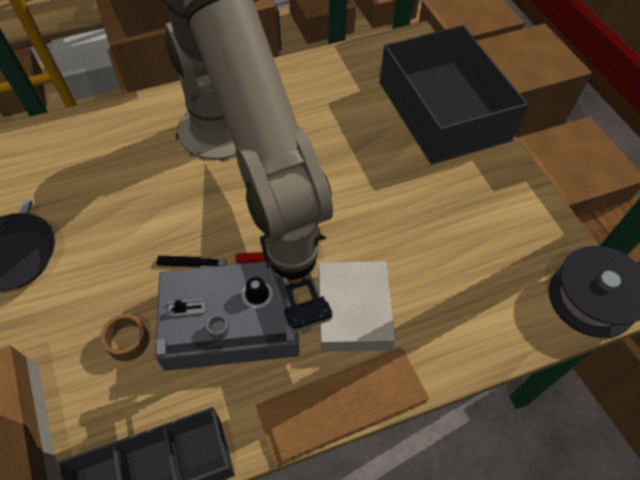

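View pics/side0.png

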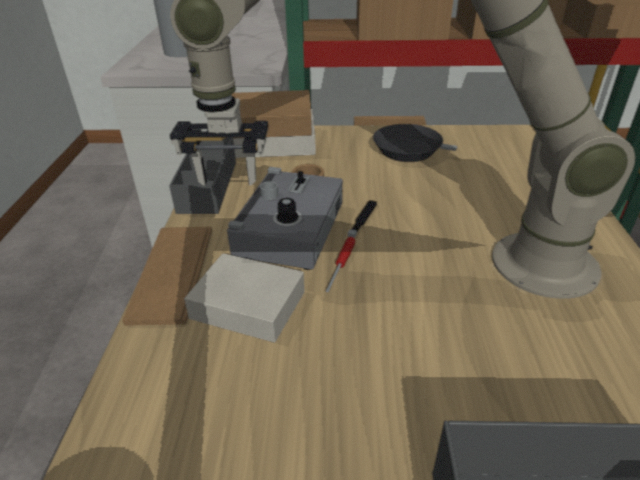

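View pics/wrist0.png

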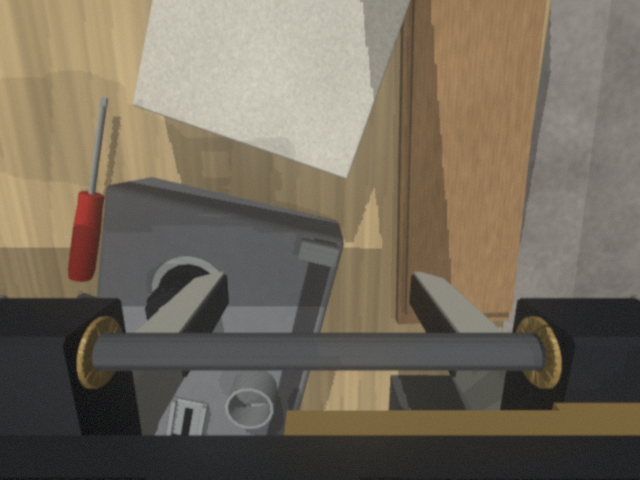

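The scene view shows the knob near (256,285), the tab near (180,306) and the tin near (217,325). The side view shows the knob near (287,205) and the tab near (299,177). I'll zoom in to measure them.

```bash
python3 - <<'E'
import cv2
a=cv2.imread("pics/scene0.png")[240:380,140:340]; cv2.imwrite("pics/sc_z.png",cv2.resize(a,(800,560),interpolation=cv2.INTER_CUBIC))
a=cv2.imread("pics/side0.png")[150:275,210:370]; cv2.imwrite("pics/si_z.png",cv2.resize(a,None,fx=5,fy=4.8,interpolation=cv2.INTER_CUBIC))
E
```

```text
(no output)
```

View pics/sc_z.png

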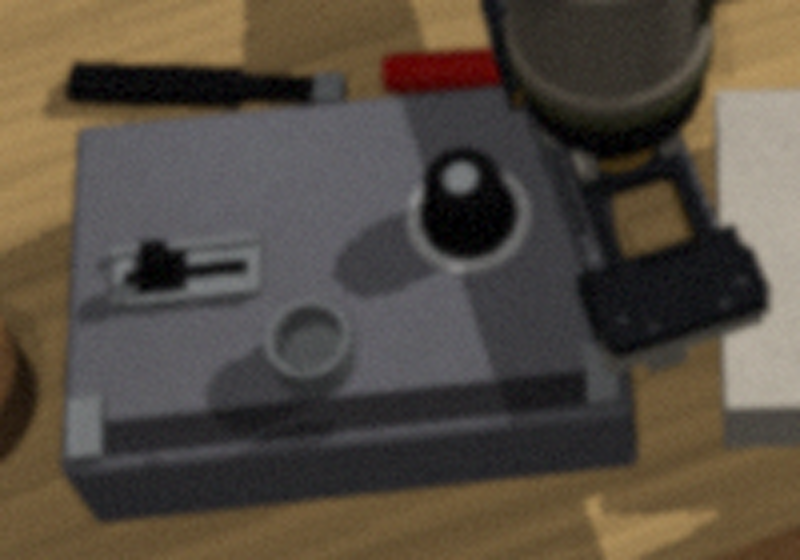

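View pics/si_z.png

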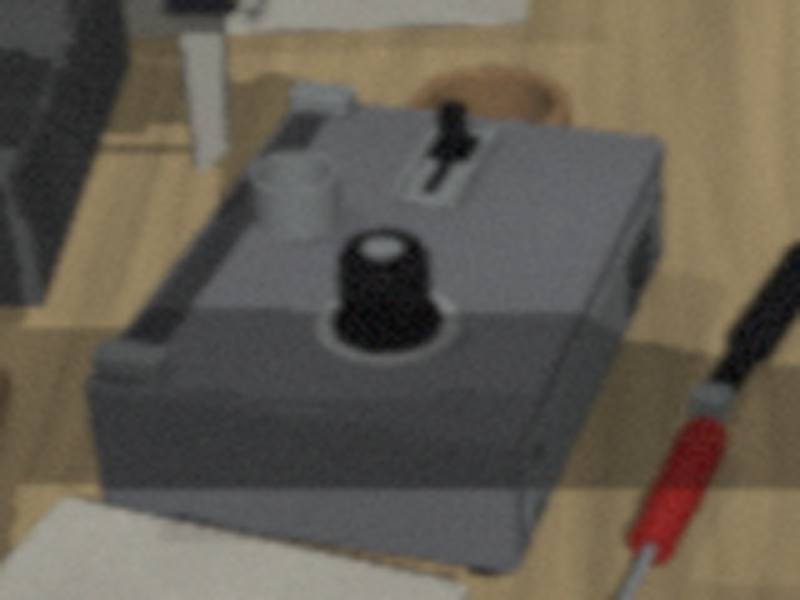

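```bash
cat > h.py <<'E'
import numpy as np
from plant import monitor, vision
np.set_printoptions(precision=4,suppress=True)
def ray(n,p):
    c=vision.camera_params(n);R=c['R'];t=c['t']
    d=R.T@np.linalg.solve(c['camera_matrix'],[p[0],p[1],1.]);return -R.T@t,d
def atz(n,p,z):
    o,d=ray(n,p);return o+d*(z-o[2])/d[2]
def tri(p1,p2):
    o1,d1=ray('scene',p1);o2,d2=ray('side',p2)
    A=np.c_[d1,-d2];s=np.linalg.lstsq(A,o2-o1,rcond=None)[0]
    a=o1+s[0]*d1;b=o2+s[1]*d2;return (a+b)/2,np.linalg.norm(a-b)
sz=lambda x,y:(140+(x+.5)/4-.5,240+(y+.5)/4-.5)
dz=lambda x,y:(210+(x+.5)/5-.5,150+(y+.5)/4.8-.5)
def pr(n,X):
    c=vision.camera_params(n);q=c['camera_matrix']@(c['R']@np.array(X)+c['t']);return q[:2]/q[2]
E
python3 - <<'E'
from h import *
print('knobtop',atz('scene',sz(461,176),.136),atz('side',dz(382,246),.136),tri(sz(461,176),dz(382,246)))
print('foot',atz('scene',sz(468,222),.0925),atz('side',dz(387,318),.0925))
print('tabtop',atz('scene',sz(153,250),.123),atz('side',dz(453,110),.123),tri(sz(153,250),dz(453,110)))
print('tin top',atz('scene',sz(310,340),.12),atz('side',dz(295,172),.12))
for p in [(80,132),(530,98),(68,455),(630,392)]: print('corn sc',p,atz('scene',sz(*p),.09))
for p in [(660,140),(520,400),(92,380),(350,100)]: print('corn si',p,atz('side',dz(*p),.09))
print('track sc', [atz('scene',sz(*p),.097) for p in [(110,240),(260,234),(262,296),(112,305)]])
print('track si', [atz('side',dz(*p),.097) for p in [(430,120),(497,125),(460,205),(400,195)]])
E
```

```text
knobtop [ 0.6073 -0.0563  0.136 ] [ 0.6084 -0.0535  0.136 ] (array([ 0.6078, -0.0559,  0.1351]), np.float64(0.0018809030102651847))
foot [ 0.6123 -0.0583  0.0925] [ 0.6087 -0.056   0.0925]
tabtop [ 0.5864 -0.2221  0.123 ] [ 0.5853 -0.2114  0.123 ] (array([ 0.5851, -0.2221,  0.118 ]), np.float64(0.0026776262447530453))
tin top [ 0.6641 -0.1568  0.12  ] [ 0.6609 -0.1511  0.12  ]
corn sc (80, 132) [ 0.4804 -0.2486  0.09  ]
corn sc (530, 98) [ 0.5473 -0.002   0.09  ]
corn sc (68, 455) [ 0.6691 -0.2926  0.09  ]
corn sc (630, 392) [ 0.7365 -0.0069  0.09  ]
corn si (660, 140) [ 0.478  -0.2368  0.09  ]
corn si (520, 400) [0.543  0.0097 0.09  ]
corn si (92, 380) [ 0.7415 -0.0059  0.09  ]
corn si (350, 100) [ 0.6475 -0.283   0.09  ]
track sc [array([ 0.5577, -0.2457,  0.097 ]), array([ 0.5825, -0.1676,  0.097 ]), array([ 0.6191, -0.1755,  0.097 ]), array([ 0.5965, -0.2526,  0.097 ])]
track si [array([ 0.6008, -0.2471,  0.097 ]), array([ 0.5647, -0.2414,  0.097 ]), array([ 0.5795, -0.1561,  0.097 ]), array([ 0.6107, -0.1663,  0.097 ])]
```

```bash
cat >> h.py <<'E'
from scipy.spatial.transform import Rotation as Ro
def st():
    s=monitor.get_state();R=Ro.from_rotvec(s['orientation']).as_matrix();return s,R
def shift(target):
    s,R=st();return R.T@(np.array(target)-s['tool_pos'])*100
E
python3 - <<'E'
from h import *
s,R=st();print(s['time_s'],R)
print(shift([.609,-.056,.17]),shift([.609,-.056,.115]))
E
```

```text
0.15 [[ 0.     -0.0012  1.    ]
 [-1.     -0.0001  0.    ]
 [ 0.0001 -1.     -0.0012]]
[  5.596    5.9107 -11.5564] [  5.5953  11.4107 -11.5498]
```

Emit:
drive_tool(
  commands=[
    [8.0, [2.5, 0.0, -5.0], 0.1],
    [8.0, [5.0, 1.0, -10.0], 0.2],
    [8.0, [5.6, 2.0, -11.6], 0.3],
    [8.0, [5.6, 2.0, -11.6], 0.3],
    [8.0, [5.6, 2.0, -11.6], 0.3],
  ],
)

```text
time_s: 0.78
tool_pos: [0.6103, -0.0553, 0.21]
orientation: [-1.053, 1.424, -1.425]
wrist_force: [0.3, 0.6, -0.1]
opening: 0.0803
```

```bash
python3 - <<'E'
from h import *
import cv2
s,R=st()
im=vision.capture("wrist");cv2.imwrite("pics/w1.png",im[:,:,::-1])
im=vision.capture("side");cv2.imwrite("pics/s1.png",cv2.resize(im[120:275,180:380,::-1],None,fx=3.8,fy=3.8,interpolation=cv2.INTER_CUBIC))
for k,v in s.items(): print(k,v)
print(R); m=vision.camera_params('wrist')
T=np.eye(4);T[:3,:3]=R;T[:3,3]=s['tool_pos'];W=np.linalg.inv(T@m['mount'])
for X in ([.609,-.056,.136],[.609,-.056,.09],[.586,-.218,.123]):
    q=m['camera_matrix']@(W@np.r_[X,1])[:3];print(q[:2]/q[2])
E
```

```text
time_s 0.775
joint_positions [-0.0504  0.4861  0.0701  1.8892 -0.0476  0.7668 -0.2511]
joint_vel [-0.0031  0.0056 -0.0026 -0.0065 -0.0004 -0.0022 -0.0043]
joint_torque [  0.5221 -64.1816   2.6279 -20.9718  -0.0259   0.0382  -0.0254]
tool_pos [ 0.6103 -0.0553  0.21  ]
orientation [-1.0527  1.4239 -1.4247]
wrist_force [ 0.3083  0.6203 -0.1122]
wrist_torque [0.0045 0.0711 0.0037]
opening 0.08027116110554476
[[-0.2926  0.0011  0.9562]
 [-0.9562  0.0003 -0.2926]
 [-0.0006 -1.      0.001 ]]
[319.3703 252.3376]
[319.2479 235.6016]
[349.1071 431.7132]
```

View pics/w1.png

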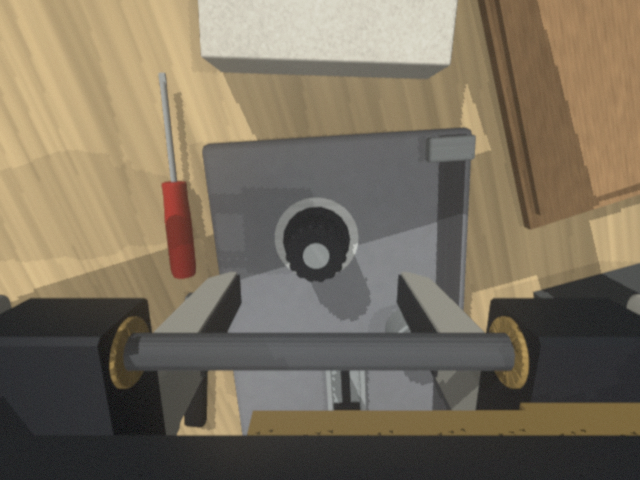

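View pics/s1.png

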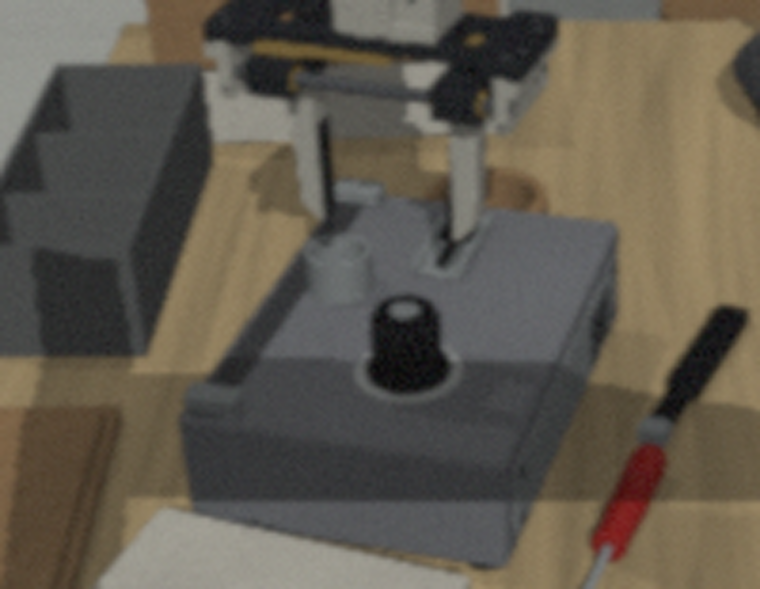

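The wrist picture shows the knob cap at (315.5,256) and the ring at (316,236). That is about 3 mm off the prediction, so I put the axis at about (0.607,-0.056). Next I'll check settling and joint-7 direction.

Emit:
drive_tool(
  commands=[
    [8.0, [0.1, 2.0, -0.2], 0.15],
    [8.0, [0.1, 5.0, -0.2], 0.3],
    [8.0, [0.1, 5.0, -0.2], 0.3],
    [8.0, [0.1, 5.0, -0.2], 0.3],
  ],
)

```text
time_s: 1.38
tool_pos: [0.6076, -0.0561, 0.1603]
orientation: [-0.865, 1.633, -1.633]
wrist_force: [-0.3, 0.5, 0.4]
opening: 0.08
```

```bash
python3 - <<'E'
from h import *
s,R=st()
for k,v in s.items(): print(k,v)
print(R);print(shift([.607,-.056,.116]))
E
```

```text
time_s 1.375
joint_positions [-0.0971  0.5482  0.1418  1.9403 -0.1203  0.6605 -0.4765]
joint_vel [ 0.0056 -0.0148 -0.0006 -0.0004 -0.0021 -0.0031 -0.0092]
joint_torque [ -0.2949 -64.3371   3.4984 -18.5995  -0.0606  -0.0187  -0.0325]
tool_pos [ 0.6076 -0.0561  0.1603]
orientation [-0.8652  1.6325 -1.6332]
wrist_force [-0.2986  0.4506  0.4411]
wrist_torque [-0.013 -0.003  0.031]
opening 0.07996859000002625
[[-0.5611  0.0007  0.8277]
 [-0.8277 -0.     -0.5611]
 [-0.0003 -1.      0.0006]]
[ 0.0295  4.4286 -0.0564]
```

Emit:
drive_tool(
  commands=[
    [6.0, [0.0, 2.5, 0.0], 0.0],
    [6.0, [0.0, 4.4, 0.0], 0.0],
    [6.0, [0.0, 4.4, 0.0], 0.0],
    [6.0, [0.0, 4.4, 0.0], 0.0],
  ],
)

```text
time_s: 1.88
tool_pos: [0.6076, -0.0566, 0.1169]
orientation: [-0.862, 1.634, -1.636]
wrist_force: [0.6, 0.6, 0.6]
opening: 0.0601
```

Emit:
drive_tool(
  commands=[
    [4.0, [0.0, 0.0, 0.0], 0.0],
    [4.0, [0.0, 0.0, 0.0], 0.0],
    [4.0, [0.0, 0.0, 0.0], 0.0],
    [4.0, [0.0, 0.0, 0.0], 0.0],
  ],
  squeeze=8,
)

```text
time_s: 2.38
tool_pos: [0.6078, -0.0568, 0.1163]
orientation: [-0.861, 1.634, -1.637]
wrist_force: [2.7, -2.9, 5.5]
opening: 0.0435
```

```bash
cat >> h.py <<'E'
def rep():
    s,R=st()
    f=s['wrist_force'];t=s['wrist_torque']
    yaw=-np.arctan2(R[1,2],R[0,2])
    print('t %.2f pos'%s['time_s'],s['tool_pos'],'cw yaw %.3f'%yaw,'F tool',R.T@f,'T world',t,'q7 %.3f tq7 %.3f'%(s['joint_positions'][6],s['joint_torque'][6]),'open %.4f'%s['opening'])
E
python3 -c "from h import *;rep()"
```

```text
t 2.38 pos [ 0.6078 -0.0568  0.1163] cw yaw 0.600 F tool [ 0.8598 -5.4896  3.8623] T world [-0.3911 -0.3961 -0.0586] q7 -0.468 tq7 0.031 open 0.0435
```

Emit:
drive_tool(
  commands=[
    [3.5, [0.0, 0.0, 0.05], 0.0],
    [3.5, [0.0, 0.0, 0.05], 0.0],
    [3.5, [0.0, 0.0, 0.05], 0.0],
  ],
  squeeze=35,
)

```text
time_s: 2.75
tool_pos: [0.6079, -0.0568, 0.1164]
orientation: [-0.861, 1.635, -1.636]
wrist_force: [1.6, -1.3, 6.7]
opening: 0.0428
```

```bash
python3 -c "from h import *;rep()"
```

```text
t 2.75 pos [ 0.6079 -0.0568  0.1164] cw yaw 0.600 F tool [ 0.1273 -6.6954  2.0535] T world [-0.2435 -0.2378 -0.0677] q7 -0.468 tq7 0.065 open 0.0428
```

Emit:
drive_tool(
  commands=[
    [3.5, [0.0, 0.0, 0.0], -0.06],
    [3.5, [0.0, 0.0, 0.0], -0.06],
    [3.5, [0.0, 0.0, 0.0], -0.06],
  ],
)

```text
time_s: 3.12
tool_pos: [0.6079, -0.0568, 0.1164]
orientation: [-0.902, 1.594, -1.595]
wrist_force: [1.2, -0.9, 6.9]
opening: 0.0428
```

```bash
python3 -c "from h import *;rep()"
```

```text
t 3.12 pos [ 0.6079 -0.0568  0.1164] cw yaw 0.541 F tool [ 0.1275 -6.8981  1.5298] T world [-0.2094 -0.1913 -0.2279] q7 -0.426 tq7 0.226 open 0.0428
```

Emit:
drive_tool(
  commands=[
    [3.5, [0.0, 0.0, 0.0], -0.06],
    [3.5, [0.0, 0.0, 0.0], -0.06],
    [3.5, [0.0, 0.0, 0.0], -0.06],
  ],
)

```text
time_s: 3.5
tool_pos: [0.6079, -0.0568, 0.1164]
orientation: [-0.941, 1.552, -1.554]
wrist_force: [0.4, -0.8, 7.8]
opening: 0.0428
```

```bash
python3 -c "from h import *;rep()"
```

```text
t 3.50 pos [ 0.6079 -0.0568  0.1164] cw yaw 0.480 F tool [ 0.5296 -7.8315  0.7682] T world [-0.185  -0.1704 -0.1194] q7 -0.384 tq7 0.135 open 0.0428
```

Emit:
drive_tool(
  commands=[
    [3.5, [0.0, 0.0, 0.0], -0.08],
    [3.5, [0.0, 0.0, 0.0], -0.08],
  ],
)

```text
time_s: 3.75
tool_pos: [0.6079, -0.0568, 0.1164]
orientation: [-0.992, 1.496, -1.497]
wrist_force: [2.1, -1.4, 6.7]
opening: 0.043
```

```bash
python3 -c "from h import *;rep()"
```

```text
t 3.75 pos [ 0.6079 -0.0568  0.1164] cw yaw 0.399 F tool [ 0.4641 -6.6771  2.5106] T world [-0.2033 -0.1205 -0.0015] q7 -0.327 tq7 0.309 open 0.0430
```

Emit:
drive_tool(
  commands=[
    [3.5, [0.0, 0.0, 0.0], -0.08],
    [3.5, [0.0, 0.0, 0.0], -0.08],
  ],
)

```text
time_s: 4.0
tool_pos: [0.6079, -0.0568, 0.1164]
orientation: [-1.04, 1.439, -1.441]
wrist_force: [1.7, -1.3, 7.0]
opening: 0.043
```

```bash
python3 -c "from h import *;rep()"
```

```text
t 4.00 pos [ 0.6079 -0.0568  0.1164] cw yaw 0.319 F tool [ 0.6526 -7.0001  2.0665] T world [-0.2368 -0.1246  0.1753] q7 -0.271 tq7 0.228 open 0.0430
```

Emit:
drive_tool(
  commands=[
    [3.5, [0.0, 0.0, 0.0], -0.08],
    [3.5, [0.0, 0.0, 0.0], -0.08],
  ],
)

```text
time_s: 4.25
tool_pos: [0.6078, -0.0569, 0.1164]
orientation: [-1.086, 1.381, -1.383]
wrist_force: [1.2, -2.0, 7.8]
opening: 0.0431
```

```bash
python3 -c "from h import *;rep()"
```

```text
t 4.25 pos [ 0.6078 -0.0569  0.1164] cw yaw 0.238 F tool [ 1.6583 -7.8359  1.6513] T world [-0.2326 -0.1085  0.239 ] q7 -0.214 tq7 0.108 open 0.0431
```

Emit:
drive_tool(
  commands=[
    [3.5, [0.0, 0.0, 0.0], -0.08],
    [3.5, [0.0, 0.0, 0.0], -0.08],
  ],
)

```text
time_s: 4.5
tool_pos: [0.6079, -0.0569, 0.1163]
orientation: [-1.129, 1.323, -1.325]
wrist_force: [1.6, -1.6, 8.6]
opening: 0.043
```

```bash
python3 -c "from h import *;rep()"
```

```text
t 4.50 pos [ 0.6079 -0.0569  0.1163] cw yaw 0.158 F tool [ 1.3491 -8.5823  1.8776] T world [-0.2499 -0.2206  0.3709] q7 -0.158 tq7 -0.008 open 0.0430
```

Emit:
drive_tool(
  commands=[
    [3.5, [0.0, 0.0, 0.0], -0.08],
    [3.5, [0.0, 0.0, 0.0], -0.08],
  ],
)

```text
time_s: 4.75
tool_pos: [0.6079, -0.0568, 0.1164]
orientation: [-1.17, 1.266, -1.268]
wrist_force: [1.3, -2.2, 6.5]
opening: 0.0427
```

```bash
python3 -c "from h import *;rep()"
```

```text
t 4.75 pos [ 0.6079 -0.0568  0.1164] cw yaw 0.079 F tool [ 2.1108 -6.4824  1.526 ] T world [-0.2408 -0.1985  0.193 ] q7 -0.102 tq7 0.241 open 0.0427
```

Emit:
drive_tool(
  commands=[
    [3.5, [0.0, 0.0, 0.0], -0.08],
    [3.5, [0.0, 0.0, 0.0], -0.08],
  ],
)

```text
time_s: 5.0
tool_pos: [0.6079, -0.0568, 0.1164]
orientation: [-1.208, 1.208, -1.209]
wrist_force: [0.9, -1.4, 8.1]
opening: 0.0433
```

```bash
python3 -c "from h import *;rep()"
```

```text
t 5.00 pos [ 0.6079 -0.0568  0.1164] cw yaw -0.001 F tool [ 1.3654 -8.0527  0.8624] T world [-0.2054 -0.1845 -0.1815] q7 -0.045 tq7 0.545 open 0.0433
```

Emit:
drive_tool(
  commands=[
    [3.5, [0.0, 0.0, 0.0], -0.08],
    [3.5, [0.0, 0.0, 0.0], -0.08],
    [3.5, [0.0, 0.0, 0.0], -0.08],
  ],
  squeeze=45,
)

```text
time_s: 5.38
tool_pos: [0.6078, -0.0568, 0.1164]
orientation: [-1.245, 1.149, -1.151]
wrist_force: [1.5, 0.1, 8.2]
opening: 0.0429
```

```bash
python3 -c "from h import *;rep()"
```

```text
t 5.38 pos [ 0.6078 -0.0568  0.1164] cw yaw -0.080 F tool [ 0.0438 -8.2074  1.5467] T world [-0.2741 -0.1668 -0.1059] q7 0.011 tq7 0.115 open 0.0429
```

Emit:
drive_tool(
  commands=[
    [3.5, [0.0, 0.0, 0.0], -0.08],
    [3.5, [0.0, 0.0, 0.0], -0.08],
    [3.5, [0.0, 0.0, 0.0], -0.08],
  ],
)

```text
time_s: 5.75
tool_pos: [0.6078, -0.0568, 0.1164]
orientation: [-1.28, 1.09, -1.091]
wrist_force: [2.0, -0.6, 7.0]
opening: 0.0422
```

```bash
python3 -c "from h import *;rep()"
```

```text
t 5.75 pos [ 0.6078 -0.0568  0.1164] cw yaw -0.160 F tool [ 0.9526 -7.0218  1.9241] T world [-0.2415 -0.1676 -0.0106] q7 0.068 tq7 0.073 open 0.0422
```

Emit:
drive_tool(
  commands=[
    [3.5, [0.0, 0.0, 0.0], -0.06],
    [3.5, [0.0, 0.0, 0.0], -0.06],
    [3.5, [0.0, 0.0, 0.0], -0.06],
  ],
)

```text
time_s: 6.12
tool_pos: [0.6078, -0.0568, 0.1163]
orientation: [-1.305, 1.044, -1.046]
wrist_force: [0.9, -1.3, 7.3]
opening: 0.043
```

```bash
python3 -c "from h import *;rep()"
```

```text
t 6.12 pos [ 0.6078 -0.0568  0.1163] cw yaw -0.220 F tool [ 1.4217 -7.3059  0.5944] T world [-0.2462 -0.1596  0.094 ] q7 0.111 tq7 -0.044 open 0.0430
```

Emit:
drive_tool(
  commands=[
    [3.5, [0.0, 0.0, 0.0], -0.08],
    [3.5, [0.0, 0.0, 0.0], -0.08],
    [3.5, [0.0, 0.0, 0.0], -0.08],
  ],
)

```text
time_s: 6.5
tool_pos: [0.6079, -0.0568, 0.1164]
orientation: [-1.336, 0.984, -0.986]
wrist_force: [1.4, -2.1, 7.3]
opening: 0.043
```

```bash
python3 -c "from h import *;rep()"
```

```text
t 6.50 pos [ 0.6079 -0.0568  0.1164] cw yaw -0.301 F tool [ 2.4575 -7.3333  0.7195] T world [-0.2835 -0.1868  0.1624] q7 0.168 tq7 -0.164 open 0.0430
```

Emit:
drive_tool(
  commands=[
    [3.5, [0.0, 0.0, 0.0], -0.06],
    [3.5, [0.0, 0.0, 0.0], -0.06],
    [3.5, [0.0, 0.0, 0.0], -0.06],
  ],
)

```text
time_s: 6.88
tool_pos: [0.6078, -0.0568, 0.1164]
orientation: [-1.358, 0.938, -0.941]
wrist_force: [1.0, -0.9, 7.9]
opening: 0.0425
```

```bash
python3 -c "from h import *;rep()"
```

```text
t 6.88 pos [ 0.6078 -0.0568  0.1164] cw yaw -0.361 F tool [ 1.2663 -7.9156  0.6567] T world [-0.2552 -0.2662  0.2556] q7 0.211 tq7 -0.270 open 0.0425
```

Emit:
drive_tool(
  commands=[
    [3.5, [0.0, 0.0, 0.0], -0.05],
    [3.5, [0.0, 0.0, 0.0], -0.05],
    [3.5, [0.0, 0.0, 0.0], -0.05],
  ],
)

```text
time_s: 7.25
tool_pos: [0.6079, -0.0568, 0.1164]
orientation: [-1.376, 0.9, -0.903]
wrist_force: [1.3, -1.3, 7.1]
opening: 0.0426
```

```bash
python3 -c "from h import *;rep()"
```

```text
t 7.25 pos [ 0.6079 -0.0568  0.1164] cw yaw -0.411 F tool [ 1.7245 -7.102   0.6576] T world [-0.2664 -0.3148  0.3536] q7 0.247 tq7 -0.349 open 0.0426
```

Emit:
drive_tool(
  commands=[
    [3.5, [0.0, 0.0, 0.0], -0.05],
    [3.5, [0.0, 0.0, 0.0], -0.05],
    [3.5, [0.0, 0.0, 0.0], -0.05],
  ],
)

```text
time_s: 7.62
tool_pos: [0.6079, -0.0568, 0.1164]
orientation: [-1.392, 0.863, -0.865]
wrist_force: [0.8, -1.1, 6.6]
opening: 0.0426
```

```bash
python3 -c "from h import *;rep()"
```

```text
t 7.62 pos [ 0.6079 -0.0568  0.1164] cw yaw -0.460 F tool [ 1.3091 -6.5967  0.2442] T world [-0.2739 -0.2059 -0.0039] q7 0.283 tq7 0.008 open 0.0426
```

Emit:
drive_tool(
  commands=[
    [3.5, [0.0, 0.0, 0.0], -0.05],
    [3.5, [0.0, 0.0, 0.0], -0.05],
    [3.5, [0.0, 0.0, 0.0], -0.05],
  ],
)

```text
time_s: 8.0
tool_pos: [0.6078, -0.0568, 0.1163]
orientation: [-1.408, 0.825, -0.827]
wrist_force: [1.8, -0.9, 7.5]
opening: 0.0428
```

```bash
python3 -c "from h import *;rep()"
```

```text
t 8.00 pos [ 0.6078 -0.0568  0.1163] cw yaw -0.510 F tool [ 1.6991 -7.4824  1.1176] T world [-0.3169 -0.158  -0.2058] q7 0.319 tq7 0.220 open 0.0428
```

Emit:
drive_tool(
  commands=[
    [3.5, [0.0, 0.0, 0.0], -0.04],
    [3.5, [0.0, 0.0, 0.0], -0.04],
    [3.5, [0.0, 0.0, 0.0], -0.04],
  ],
)

```text
time_s: 8.38
tool_pos: [0.6078, -0.0568, 0.1164]
orientation: [-1.418, 0.797, -0.799]
wrist_force: [1.1, -0.0, 7.6]
opening: 0.0426
```

```bash
python3 -c "from h import *;rep()"
```

```text
t 8.38 pos [ 0.6078 -0.0568  0.1164] cw yaw -0.546 F tool [ 0.5782 -7.6264  0.926 ] T world [-0.0556 -0.1876 -1.3424] q7 0.346 tq7 1.400 open 0.0426
```

Emit:
drive_tool(
  commands=[
    [3.5, [0.0, 0.0, 0.0], 0.03],
    [3.5, [0.0, 0.0, 0.0], 0.03],
  ],
)

```text
time_s: 8.62
tool_pos: [0.6078, -0.0567, 0.1164]
orientation: [-1.41, 0.818, -0.82]
wrist_force: [1.3, -1.4, 6.9]
opening: 0.043
```

```bash
python3 -c "from h import *;rep()"
```

```text
t 8.62 pos [ 0.6078 -0.0567  0.1164] cw yaw -0.519 F tool [ 1.8673 -6.9204  0.4693] T world [-0.2671 -0.1229 -0.3225] q7 0.326 tq7 0.222 open 0.0430
```

Emit:
drive_tool(
  commands=[
    [3.5, [0.0, 0.0, 0.0], 0.0],
    [3.5, [0.0, 0.0, 0.0], 0.0],
  ],
)

```text
time_s: 8.88
tool_pos: [0.6078, -0.0568, 0.1164]
orientation: [-1.411, 0.818, -0.82]
wrist_force: [1.8, -0.9, 7.5]
opening: 0.0429
```

```bash
python3 -c "from h import *;rep()"
```

```text
t 8.88 pos [ 0.6078 -0.0568  0.1164] cw yaw -0.519 F tool [ 1.6813 -7.4629  1.0779] T world [-0.2275 -0.1801 -0.3024] q7 0.326 tq7 0.311 open 0.0429
```

Emit:
drive_tool(
  commands=[
    [3.5, [0.0, 0.0, 0.0], -0.01],
    [3.5, [0.0, 0.0, 0.0], -0.01],
  ],
)

```text
time_s: 9.12
tool_pos: [0.6078, -0.0568, 0.1164]
orientation: [-1.413, 0.81, -0.812]
wrist_force: [1.2, -1.0, 7.5]
opening: 0.0429
```

```bash
python3 -c "from h import *;rep()"
```

```text
t 9.12 pos [ 0.6078 -0.0568  0.1164] cw yaw -0.529 F tool [ 1.449  -7.5229  0.534 ] T world [-0.2184 -0.1953 -0.4994] q7 0.333 tq7 0.547 open 0.0429
```

Resistance reached 1.3 N m at -0.546, well above any detent, while the tool was less than 0.04 rad past contact. It backed off cleanly and rose again on re-approach, so this is the lower stop. Now clockwise, counting crests.

Emit:
drive_tool(
  commands=[
    [3.5, [0.0, 0.0, 0.0], 0.03],
    [3.5, [0.0, 0.0, 0.0], 0.07],
    [3.5, [0.0, 0.0, 0.0], 0.07],
  ],
)

```text
time_s: 9.5
tool_pos: [0.6079, -0.0568, 0.1164]
orientation: [-1.392, 0.863, -0.866]
wrist_force: [1.6, -1.3, 6.8]
opening: 0.0426
```

```bash
python3 -c "from h import *;rep()"
```

```text
t 9.50 pos [ 0.6079 -0.0568  0.1164] cw yaw -0.459 F tool [ 1.8859 -6.8018  0.899 ] T world [-0.2869 -0.3009 -0.0306] q7 0.282 tq7 -0.133 open 0.0426
```

Emit:
drive_tool(
  commands=[
    [3.5, [0.0, 0.0, 0.0], 0.06],
    [3.5, [0.0, 0.0, 0.0], 0.06],
    [3.5, [0.0, 0.0, 0.0], 0.06],
  ],
)

```text
time_s: 9.88
tool_pos: [0.6079, -0.0568, 0.1164]
orientation: [-1.372, 0.908, -0.91]
wrist_force: [1.4, -1.7, 7.4]
opening: 0.0424
```

```bash
python3 -c "from h import *;rep()"
```

```text
t 9.88 pos [ 0.6079 -0.0568  0.1164] cw yaw -0.401 F tool [ 2.082  -7.3554  0.6216] T world [-0.2567 -0.271   0.2885] q7 0.240 tq7 -0.242 open 0.0424
```

Emit:
drive_tool(
  commands=[
    [3.5, [0.0, 0.0, 0.0], 0.06],
    [3.5, [0.0, 0.0, 0.0], 0.06],
    [3.5, [0.0, 0.0, 0.0], 0.06],
  ],
)

```text
time_s: 10.25
tool_pos: [0.6078, -0.0568, 0.1164]
orientation: [-1.351, 0.954, -0.956]
wrist_force: [1.6, -1.2, 7.2]
opening: 0.0429
```

```bash
python3 -c "from h import *;rep()"
```

```text
t 10.25 pos [ 0.6078 -0.0568  0.1164] cw yaw -0.341 F tool [ 1.6629 -7.1622  1.1721] T world [-0.2653 -0.2316  0.1788] q7 0.197 tq7 -0.184 open 0.0429
```

Emit:
drive_tool(
  commands=[
    [3.5, [0.0, 0.0, 0.0], 0.06],
    [3.5, [0.0, 0.0, 0.0], 0.06],
    [3.5, [0.0, 0.0, 0.0], 0.06],
  ],
)

```text
time_s: 10.62
tool_pos: [0.6078, -0.0568, 0.1164]
orientation: [-1.328, 0.999, -1.001]
wrist_force: [1.8, -2.1, 7.0]
opening: 0.0427
```

```bash
python3 -c "from h import *;rep()"
```

```text
t 10.62 pos [ 0.6078 -0.0568  0.1164] cw yaw -0.280 F tool [ 2.5536 -6.9799  1.1177] T world [-0.2324 -0.2064  0.0997] q7 0.153 tq7 -0.093 open 0.0427
```

Emit:
drive_tool(
  commands=[
    [3.5, [0.0, 0.0, 0.0], 0.06],
    [3.5, [0.0, 0.0, 0.0], 0.06],
    [3.5, [0.0, 0.0, 0.0], 0.06],
  ],
)

```text
time_s: 11.0
tool_pos: [0.6078, -0.0568, 0.1164]
orientation: [-1.305, 1.044, -1.047]
wrist_force: [1.8, -1.4, 7.4]
opening: 0.043
```

```bash
python3 -c "from h import *;rep()"
```

```text
t 11.00 pos [ 0.6078 -0.0568  0.1164] cw yaw -0.220 F tool [ 1.7686 -7.442   1.4545] T world [-0.2841 -0.1084  0.0489] q7 0.110 tq7 -0.038 open 0.0430
```

Emit:
drive_tool(
  commands=[
    [3.5, [0.0, 0.0, 0.0], 0.06],
    [3.5, [0.0, 0.0, 0.0], 0.06],
    [3.5, [0.0, 0.0, 0.0], 0.06],
  ],
)

```text
time_s: 11.38
tool_pos: [0.6078, -0.0568, 0.1164]
orientation: [-1.28, 1.089, -1.092]
wrist_force: [2.2, -1.8, 7.7]
opening: 0.0427
```

```bash
python3 -c "from h import *;rep()"
```

```text
t 11.38 pos [ 0.6078 -0.0568  0.1164] cw yaw -0.160 F tool [ 2.1502 -7.7313  1.8483] T world [-0.274  -0.1458  0.023 ] q7 0.067 tq7 0.010 open 0.0427
```

Emit:
drive_tool(
  commands=[
    [3.5, [0.0, 0.0, 0.0], 0.06],
    [3.5, [0.0, 0.0, 0.0], 0.06],
    [3.5, [0.0, 0.0, 0.0], 0.06],
  ],
)

```text
time_s: 11.75
tool_pos: [0.6078, -0.0567, 0.1164]
orientation: [-1.254, 1.135, -1.136]
wrist_force: [1.8, -0.3, 6.7]
opening: 0.0429
```

```bash
python3 -c "from h import *;rep()"
```

```text
t 11.75 pos [ 0.6078 -0.0567  0.1164] cw yaw -0.099 F tool [ 0.4848 -6.6991  1.8115] T world [-0.2867 -0.1583 -0.2761] q7 0.024 tq7 0.246 open 0.0429
```

Emit:
drive_tool(
  commands=[
    [3.5, [0.0, 0.0, 0.0], 0.06],
    [3.5, [0.0, 0.0, 0.0], 0.06],
    [3.5, [0.0, 0.0, 0.0], 0.06],
  ],
)

```text
time_s: 12.12
tool_pos: [0.6078, -0.0567, 0.1163]
orientation: [-1.227, 1.179, -1.181]
wrist_force: [1.9, -0.3, 6.8]
opening: 0.0425
```

```bash
python3 -c "from h import *;rep()"
```

```text
t 12.12 pos [ 0.6078 -0.0567  0.1163] cw yaw -0.039 F tool [ 0.3433 -6.7781  1.931 ] T world [-0.2493 -0.214  -0.3233] q7 -0.019 tq7 0.317 open 0.0425
```

Emit:
drive_tool(
  commands=[
    [3.5, [0.0, 0.0, 0.0], 0.06],
    [3.5, [0.0, 0.0, 0.0], 0.06],
    [3.5, [0.0, 0.0, 0.0], 0.06],
  ],
)

```text
time_s: 12.5
tool_pos: [0.6079, -0.0567, 0.1164]
orientation: [-1.198, 1.224, -1.225]
wrist_force: [1.7, 0.4, 6.7]
opening: 0.0429
```

```bash
python3 -c "from h import *;rep()"
```

```text
t 12.50 pos [ 0.6079 -0.0567  0.1164] cw yaw 0.021 F tool [-0.4138 -6.6498  1.6601] T world [-0.1756 -0.1263 -0.4088] q7 -0.061 tq7 0.435 open 0.0429
```

Emit:
drive_tool(
  commands=[
    [3.5, [0.0, 0.0, 0.0], 0.06],
    [3.5, [0.0, 0.0, 0.0], 0.06],
    [3.5, [0.0, 0.0, 0.0], 0.06],
  ],
)

```text
time_s: 12.88
tool_pos: [0.6079, -0.0568, 0.1164]
orientation: [-1.169, 1.267, -1.269]
wrist_force: [0.7, -2.0, 7.6]
opening: 0.0425
```

```bash
python3 -c "from h import *;rep()"
```

```text
t 12.88 pos [ 0.6079 -0.0568  0.1164] cw yaw 0.080 F tool [ 1.9084 -7.56    0.905 ] T world [-0.3038 -0.1673 -0.0028] q7 -0.103 tq7 -0.054 open 0.0425
```

Emit:
drive_tool(
  commands=[
    [3.5, [0.0, 0.0, 0.0], 0.06],
    [3.5, [0.0, 0.0, 0.0], 0.06],
    [3.5, [0.0, 0.0, 0.0], 0.06],
  ],
)

```text
time_s: 13.25
tool_pos: [0.6079, -0.0568, 0.1164]
orientation: [-1.139, 1.31, -1.312]
wrist_force: [0.9, -1.6, 7.0]
opening: 0.0425
```

```bash
python3 -c "from h import *;rep()"
```

```text
t 13.25 pos [ 0.6079 -0.0568  0.1164] cw yaw 0.139 F tool [ 1.4964 -7.0119  1.0861] T world [-0.2828 -0.1641  0.2393] q7 -0.145 tq7 -0.265 open 0.0425
```

Emit:
drive_tool(
  commands=[
    [3.5, [0.0, 0.0, 0.0], 0.06],
    [3.5, [0.0, 0.0, 0.0], 0.06],
    [3.5, [0.0, 0.0, 0.0], 0.06],
  ],
)

```text
time_s: 13.62
tool_pos: [0.6078, -0.0568, 0.1164]
orientation: [-1.107, 1.353, -1.356]
wrist_force: [1.1, -1.4, 7.9]
opening: 0.0429
```

```bash
python3 -c "from h import *;rep()"
```

```text
t 13.62 pos [ 0.6078 -0.0568  0.1164] cw yaw 0.200 F tool [ 1.1291 -7.9134  1.3508] T world [-0.2733 -0.203   0.1406] q7 -0.188 tq7 -0.192 open 0.0429
```

Emit:
drive_tool(
  commands=[
    [3.5, [0.0, 0.0, 0.0], 0.06],
    [3.5, [0.0, 0.0, 0.0], 0.06],
    [3.5, [0.0, 0.0, 0.0], 0.06],
  ],
)

```text
time_s: 14.0
tool_pos: [0.6079, -0.0568, 0.1164]
orientation: [-1.074, 1.397, -1.399]
wrist_force: [0.8, -1.8, 6.4]
opening: 0.0428
```

```bash
python3 -c "from h import *;rep()"
```

```text
t 14.00 pos [ 0.6079 -0.0568  0.1164] cw yaw 0.260 F tool [ 1.4764 -6.4255  1.2759] T world [-0.2667 -0.1409  0.0327] q7 -0.230 tq7 -0.067 open 0.0428
```

Emit:
drive_tool(
  commands=[
    [3.5, [0.0, 0.0, 0.0], 0.06],
    [3.5, [0.0, 0.0, 0.0], 0.06],
    [3.5, [0.0, 0.0, 0.0], 0.06],
  ],
)

```text
time_s: 14.38
tool_pos: [0.6079, -0.0568, 0.1164]
orientation: [-1.039, 1.44, -1.442]
wrist_force: [1.6, -2.4, 8.0]
opening: 0.0427
```

```bash
python3 -c "from h import *;rep()"
```

```text
t 14.38 pos [ 0.6079 -0.0568  0.1164] cw yaw 0.320 F tool [ 1.7577 -7.9854  2.2377] T world [-0.2881 -0.1483  0.0055] q7 -0.272 tq7 -0.030 open 0.0427
```

Emit:
drive_tool(
  commands=[
    [3.5, [0.0, 0.0, 0.0], 0.06],
    [3.5, [0.0, 0.0, 0.0], 0.06],
    [3.5, [0.0, 0.0, 0.0], 0.06],
  ],
)

```text
time_s: 14.75
tool_pos: [0.6079, -0.0568, 0.1164]
orientation: [-1.003, 1.482, -1.484]
wrist_force: [1.6, -1.2, 7.4]
opening: 0.0426
```

```bash
python3 -c "from h import *;rep()"
```

```text
t 14.75 pos [ 0.6079 -0.0568  0.1164] cw yaw 0.380 F tool [ 0.4808 -7.3793  1.9389] T world [-0.2357 -0.1113 -0.1208] q7 -0.315 tq7 0.119 open 0.0426
```

Emit:
drive_tool(
  commands=[
    [3.5, [0.0, 0.0, 0.0], 0.06],
    [3.5, [0.0, 0.0, 0.0], 0.06],
    [3.5, [0.0, 0.0, 0.0], 0.06],
  ],
)

```text
time_s: 15.12
tool_pos: [0.6079, -0.0568, 0.1163]
orientation: [-0.966, 1.525, -1.526]
wrist_force: [0.9, -1.4, 7.4]
opening: 0.0426
```

```bash
python3 -c "from h import *;rep()"
```

```text
t 15.12 pos [ 0.6079 -0.0568  0.1163] cw yaw 0.441 F tool [ 0.8592 -7.418   1.454 ] T world [-0.1389 -0.1171 -0.1834] q7 -0.357 tq7 0.179 open 0.0426
```

Rest 1 is at 0.08 and crest 2 at 0.32. Rest 2 should be at about 0.60, where the knob started, so there has been no slip. Continuing.

Emit:
drive_tool(
  commands=[
    [3.5, [0.0, 0.0, 0.0], 0.08],
    [3.5, [0.0, 0.0, 0.0], 0.08],
    [3.5, [0.0, 0.0, 0.0], 0.08],
  ],
)

```text
time_s: 15.5
tool_pos: [0.6079, -0.0568, 0.1164]
orientation: [-0.915, 1.58, -1.582]
wrist_force: [0.5, -1.3, 6.8]
opening: 0.0425
```

```bash
python3 -c "from h import *;rep()"
```

```text
t 15.50 pos [ 0.6079 -0.0568  0.1164] cw yaw 0.521 F tool [ 0.8185 -6.7926  1.0885] T world [-0.2335 -0.1756 -0.3505] q7 -0.413 tq7 0.323 open 0.0425
```

Emit:
drive_tool(
  commands=[
    [3.5, [0.0, 0.0, 0.0], 0.08],
    [3.5, [0.0, 0.0, 0.0], 0.08],
    [3.5, [0.0, 0.0, 0.0], 0.08],
  ],
)

```text
time_s: 15.88
tool_pos: [0.6079, -0.0568, 0.1164]
orientation: [-0.861, 1.635, -1.637]
wrist_force: [1.4, -1.4, 7.0]
opening: 0.0427
```

```bash
python3 -c "from h import *;rep()"
```

```text
t 15.88 pos [ 0.6079 -0.0568  0.1164] cw yaw 0.600 F tool [ 0.4075 -7.0276  1.9419] T world [-0.2487 -0.1446 -0.0706] q7 -0.469 tq7 0.074 open 0.0427
```

Emit:
drive_tool(
  commands=[
    [3.5, [0.0, 0.0, 0.0], 0.06],
    [3.5, [0.0, 0.0, 0.0], 0.06],
    [3.5, [0.0, 0.0, 0.0], 0.06],
  ],
)

```text
time_s: 16.25
tool_pos: [0.6079, -0.0569, 0.1164]
orientation: [-0.82, 1.675, -1.677]
wrist_force: [1.6, -1.8, 6.7]
opening: 0.0429
```

```bash
python3 -c "from h import *;rep()"
```

```text
t 16.25 pos [ 0.6079 -0.0569  0.1164] cw yaw 0.659 F tool [ 0.5019 -6.7077  2.3762] T world [-0.2589 -0.107   0.1702] q7 -0.510 tq7 -0.255 open 0.0429
```

Emit:
drive_tool(
  commands=[
    [3.5, [0.0, 0.0, 0.0], 0.06],
    [3.5, [0.0, 0.0, 0.0], 0.06],
    [3.5, [0.0, 0.0, 0.0], 0.06],
  ],
)

```text
time_s: 16.62
tool_pos: [0.6079, -0.0569, 0.1164]
orientation: [-0.777, 1.715, -1.717]
wrist_force: [1.9, -0.6, 7.7]
opening: 0.0426
```

```bash
python3 -c "from h import *;rep()"
```

```text
t 16.62 pos [ 0.6079 -0.0569  0.1164] cw yaw 0.720 F tool [-0.8228 -7.6939  1.8414] T world [-0.1976 -0.1208  0.1594] q7 -0.552 tq7 -0.191 open 0.0426
```

Emit:
drive_tool(
  commands=[
    [3.5, [0.0, 0.0, 0.0], 0.06],
    [3.5, [0.0, 0.0, 0.0], 0.06],
    [3.5, [0.0, 0.0, 0.0], 0.06],
  ],
)

```text
time_s: 17.0
tool_pos: [0.6079, -0.0568, 0.1164]
orientation: [-0.732, 1.755, -1.757]
wrist_force: [1.0, -2.1, 6.9]
opening: 0.0426
```

```bash
python3 -c "from h import *;rep()"
```

```text
t 17.00 pos [ 0.6079 -0.0568  0.1164] cw yaw 0.780 F tool [ 0.7591 -6.9298  2.1588] T world [-0.1849 -0.1355  0.0741] q7 -0.594 tq7 -0.090 open 0.0426
```

Emit:
drive_tool(
  commands=[
    [3.5, [0.0, 0.0, 0.0], 0.06],
    [3.5, [0.0, 0.0, 0.0], 0.06],
    [3.5, [0.0, 0.0, 0.0], 0.06],
  ],
)

```text
time_s: 17.38
tool_pos: [0.6079, -0.0569, 0.1164]
orientation: [-0.685, 1.794, -1.796]
wrist_force: [0.9, -2.1, 8.2]
opening: 0.0431
```

```bash
python3 -c "from h import *;rep()"
```

```text
t 17.38 pos [ 0.6079 -0.0569  0.1164] cw yaw 0.840 F tool [ 0.6712 -8.1846  2.1645] T world [-0.2038 -0.1682  0.0617] q7 -0.636 tq7 -0.062 open 0.0431
```

Emit:
drive_tool(
  commands=[
    [3.5, [0.0, 0.0, 0.0], 0.06],
    [3.5, [0.0, 0.0, 0.0], 0.06],
    [3.5, [0.0, 0.0, 0.0], 0.06],
  ],
)

```text
time_s: 17.75
tool_pos: [0.6079, -0.0569, 0.1164]
orientation: [-0.637, 1.833, -1.835]
wrist_force: [1.4, -0.9, 7.3]
opening: 0.0429
```

```bash
python3 -c "from h import *;rep()"
```

```text
t 17.75 pos [ 0.6079 -0.0569  0.1164] cw yaw 0.900 F tool [-0.5131 -7.3173  1.621 ] T world [-0.2137 -0.1144 -0.0766] q7 -0.678 tq7 0.077 open 0.0429
```

Emit:
drive_tool(
  commands=[
    [3.5, [0.0, 0.0, 0.0], 0.06],
    [3.5, [0.0, 0.0, 0.0], 0.06],
    [3.5, [0.0, 0.0, 0.0], 0.06],
  ],
)

```text
time_s: 18.12
tool_pos: [0.6079, -0.0569, 0.1164]
orientation: [-0.588, 1.872, -1.873]
wrist_force: [1.7, -1.7, 6.5]
opening: 0.0423
```

```bash
python3 -c "from h import *;rep()"
```

```text
t 18.12 pos [ 0.6079 -0.0569  0.1164] cw yaw 0.960 F tool [-0.4316 -6.4735  2.3936] T world [-0.1987 -0.1816 -0.1751] q7 -0.720 tq7 0.130 open 0.0423
```

Crest 3 is at about 0.87. I'll go on to rest 3.

Emit:
drive_tool(
  commands=[
    [3.5, [0.0, 0.0, 0.0], 0.06],
    [3.5, [0.0, 0.0, 0.0], 0.06],
    [3.5, [0.0, 0.0, 0.0], 0.06],
  ],
)

```text
time_s: 18.5
tool_pos: [0.6079, -0.0569, 0.1164]
orientation: [-0.537, 1.909, -1.91]
wrist_force: [1.2, -1.1, 7.3]
opening: 0.0426
```

```bash
python3 -c "from h import *;rep()"
```

```text
t 18.50 pos [ 0.6079 -0.0569  0.1164] cw yaw 1.021 F tool [-0.4617 -7.321   1.5317] T world [-0.2679 -0.2012 -0.2732] q7 -0.762 tq7 0.244 open 0.0426
```

Emit:
drive_tool(
  commands=[
    [3.5, [0.0, 0.0, 0.0], 0.06],
    [3.5, [0.0, 0.0, 0.0], 0.06],
    [3.5, [0.0, 0.0, 0.0], 0.06],
  ],
)

```text
time_s: 18.88
tool_pos: [0.6079, -0.0569, 0.1163]
orientation: [-0.486, 1.946, -1.947]
wrist_force: [2.0, -1.8, 7.2]
opening: 0.0429
```

```bash
python3 -c "from h import *;rep()"
```

```text
t 18.88 pos [ 0.6079 -0.0569  0.1163] cw yaw 1.080 F tool [-0.9244 -7.205   2.5191] T world [-0.2533 -0.1649  0.1232] q7 -0.804 tq7 -0.115 open 0.0429
```

Emit:
drive_tool(
  commands=[
    [3.5, [0.0, 0.0, 0.0], 0.06],
    [3.5, [0.0, 0.0, 0.0], 0.06],
    [3.5, [0.0, 0.0, 0.0], 0.06],
  ],
)

```text
time_s: 19.25
tool_pos: [0.6079, -0.0569, 0.1164]
orientation: [-0.433, 1.982, -1.983]
wrist_force: [1.5, -2.0, 7.5]
opening: 0.043
```

```bash
python3 -c "from h import *;rep()"
```

```text
t 19.25 pos [ 0.6079 -0.0569  0.1164] cw yaw 1.140 F tool [-0.5243 -7.5259  2.4328] T world [-0.181  -0.1044  0.1859] q7 -0.845 tq7 -0.157 open 0.0430
```

Emit:
drive_tool(
  commands=[
    [3.5, [0.0, 0.0, 0.0], 0.06],
    [3.5, [0.0, 0.0, 0.0], 0.06],
    [3.5, [0.0, 0.0, 0.0], 0.06],
  ],
)

```text
time_s: 19.62
tool_pos: [0.6079, -0.0569, 0.1164]
orientation: [-0.377, 2.018, -2.019]
wrist_force: [1.0, -1.6, 7.4]
opening: 0.0426
```

```bash
python3 -c "from h import *;rep()"
```

```text
t 19.62 pos [ 0.6079 -0.0569  0.1164] cw yaw 1.200 F tool [-0.3658 -7.4171  1.825 ] T world [-0.2501 -0.1473 -0.0239] q7 -0.887 tq7 -0.067 open 0.0426
```

Emit:
drive_tool(
  commands=[
    [3.5, [0.0, 0.0, 0.0], 0.06],
    [3.5, [0.0, 0.0, 0.0], 0.06],
    [3.5, [0.0, 0.0, 0.0], 0.06],
  ],
)

```text
time_s: 20.0
tool_pos: [0.6079, -0.0569, 0.1164]
orientation: [-0.32, 2.053, -2.054]
wrist_force: [1.1, -2.1, 7.3]
opening: 0.0429
```

```bash
python3 -c "from h import *;rep()"
```

```text
t 20.00 pos [ 0.6079 -0.0569  0.1164] cw yaw 1.260 F tool [-0.3838 -7.3338  2.3547] T world [-0.2439 -0.1432  0.0661] q7 -0.929 tq7 -0.058 open 0.0429
```

Emit:
drive_tool(
  commands=[
    [3.5, [0.0, 0.0, 0.0], 0.06],
    [3.5, [0.0, 0.0, 0.0], 0.06],
    [3.5, [0.0, 0.0, 0.0], 0.06],
  ],
)

```text
time_s: 20.38
tool_pos: [0.608, -0.0569, 0.1164]
orientation: [-0.261, 2.087, -2.088]
wrist_force: [0.9, -1.4, 8.1]
opening: 0.0427
```

```bash
python3 -c "from h import *;rep()"
```

```text
t 20.38 pos [ 0.608  -0.0569  0.1164] cw yaw 1.320 F tool [-0.544  -8.0704  1.6147] T world [-0.2854 -0.2033 -0.1278] q7 -0.971 tq7 0.103 open 0.0427
```

Emit:
drive_tool(
  commands=[
    [3.5, [0.0, 0.0, 0.0], 0.06],
    [3.5, [0.0, 0.0, 0.0], 0.06],
    [3.5, [0.0, 0.0, 0.0], 0.06],
  ],
)

```text
time_s: 20.75
tool_pos: [0.6079, -0.0569, 0.1164]
orientation: [-0.201, 2.12, -2.121]
wrist_force: [1.1, -1.0, 7.5]
opening: 0.0424
```

```bash
python3 -c "from h import *;rep()"
```

```text
t 20.75 pos [ 0.6079 -0.0569  0.1164] cw yaw 1.380 F tool [-0.8767 -7.5141  1.2367] T world [-0.3146 -0.1964 -0.1831] q7 -1.013 tq7 0.138 open 0.0424
```

Emit:
drive_tool(
  commands=[
    [3.5, [0.0, 0.0, 0.0], 0.04],
    [3.5, [0.0, 0.0, 0.0], 0.04],
    [3.5, [0.0, 0.0, 0.0], 0.04],
  ],
)

```text
time_s: 21.12
tool_pos: [0.608, -0.0569, 0.1164]
orientation: [-0.159, 2.142, -2.143]
wrist_force: [0.4, -1.3, 8.6]
opening: 0.043
```

```bash
python3 -c "from h import *;rep()"
```

```text
t 21.12 pos [ 0.608  -0.0569  0.1164] cw yaw 1.421 F tool [-0.229  -8.5563  1.3185] T world [-0.2939 -0.1018 -0.202 ] q7 -1.041 tq7 0.201 open 0.0430
```

Emit:
drive_tool(
  commands=[
    [3.5, [0.0, 0.0, 0.0], 0.04],
    [3.5, [0.0, 0.0, 0.0], 0.04],
    [3.5, [0.0, 0.0, 0.0], 0.04],
  ],
)

```text
time_s: 21.5
tool_pos: [0.608, -0.057, 0.1164]
orientation: [-0.118, 2.163, -2.164]
wrist_force: [1.3, -1.3, 7.8]
opening: 0.0429
```

```bash
python3 -c "from h import *;rep()"
```

```text
t 21.50 pos [ 0.608  -0.057   0.1164] cw yaw 1.460 F tool [-1.1319 -7.7482  1.4173] T world [-0.3576 -0.0799 -0.008 ] q7 -1.069 tq7 0.050 open 0.0429
```

Torque is back to about 0 at 1.46, so the knob is at rest 4. The crests were at -0.18, 0.32, 0.87 and 1.285. I'll release, lift and turn towards the tab.

Emit:
drive_tool(
  commands=[
    [5.0, [0.0, 0.0, 0.0], 0.0],
    [6.0, [0.0, 0.0, 0.0], 0.0],
    [6.0, [0.0, 0.0, 0.0], 0.0],
    [6.0, [0.0, 0.0, 0.0], 0.0],
    [6.0, [0.0, -2.5, 0.0], 0.0],
    [6.0, [0.0, -5.0, 0.0], 0.0],
    [6.0, [0.0, -8.0, 0.0], 0.0],
    [6.0, [0.0, -8.0, 0.0], 0.0],
  ],
)

```text
time_s: 22.5
tool_pos: [0.6082, -0.0568, 0.1975]
orientation: [-0.116, 2.163, -2.163]
wrist_force: [0.3, 0.1, 0.5]
opening: 0.0601
```

Emit:
drive_tool(
  commands=[
    [5.0, [0.0, 0.0, 0.0], -0.18],
    [5.0, [0.0, 0.0, 0.0], -0.36],
    [5.0, [0.0, 0.0, 0.0], -0.54],
    [5.0, [0.0, 0.0, 0.0], -0.72],
    [5.0, [0.0, 0.0, 0.0], -0.9],
    [5.0, [0.0, 0.0, 0.0], -1.06],
    [5.0, [0.0, 0.0, 0.0], -1.21],
    [5.0, [0.0, 0.0, 0.0], -1.21],
    [5.0, [0.0, 0.0, 0.0], -1.21],
  ],
)

```text
time_s: 23.62
tool_pos: [0.6069, -0.0567, 0.195]
orientation: [-1.079, 1.394, -1.393]
wrist_force: [0.7, -0.4, -0.9]
opening: 0.05
```

```bash
python3 - <<'E'
from h import *
rep();print(shift([.587,-.216,.195]))
E
```

```text
t 23.62 pos [ 0.6069 -0.0567  0.195 ] cw yaw 0.253 F tool [0.178  0.9014 0.7323] T world [-0.0122 -0.0172  0.0095] q7 -0.187 tq7 0.046 open 0.0500
[15.9196  0.003   2.0652]
```

Emit:
drive_tool(
  commands=[
    [5.0, [5.0, 0.0, 0.7], 0.0],
    [5.0, [10.0, 0.0, 1.4], 0.0],
    [5.0, [15.0, 0.0, 2.1], 0.0],
    [5.0, [15.9, 0.0, 2.1], 0.0],
    [5.0, [15.9, 0.0, 2.1], 0.0],
    [5.0, [15.9, 0.0, 2.1], 0.0],
    [5.0, [15.9, 0.0, 2.1], 0.0],
  ],
)

```text
time_s: 24.5
tool_pos: [0.5887, -0.2142, 0.1956]
orientation: [-1.081, 1.39, -1.389]
wrist_force: [0.3, -1.3, -0.6]
opening: 0.0498
```

```bash
python3 - <<'E'
from h import *
import cv2
s,R=st()
im=vision.capture("wrist");cv2.imwrite("pics/w2.png",im[:,:,::-1])
rep()
m=vision.camera_params('wrist')
T=np.eye(4);T[:3,:3]=R;T[:3,3]=s['tool_pos'];W=np.linalg.inv(T@m['mount'])
np.savez('w2.npz',T=T@m['mount'])
for X in ([.587,-.216,.123],[.587,-.216,.09]):
    q=m['camera_matrix']@(W@np.r_[X,1])[:3];print(q[:2]/q[2])
E
```

```text
t 24.55 pos [ 0.5886 -0.2144  0.1956] cw yaw 0.248 F tool [-0.2357 -0.085  -0.1767] T world [ 0.0213  0.0313 -0.0197] q7 0.073 tq7 -0.012 open 0.0499
[319.2447 254.63  ]
[319.2114 241.751 ]
```

View pics/w2.png

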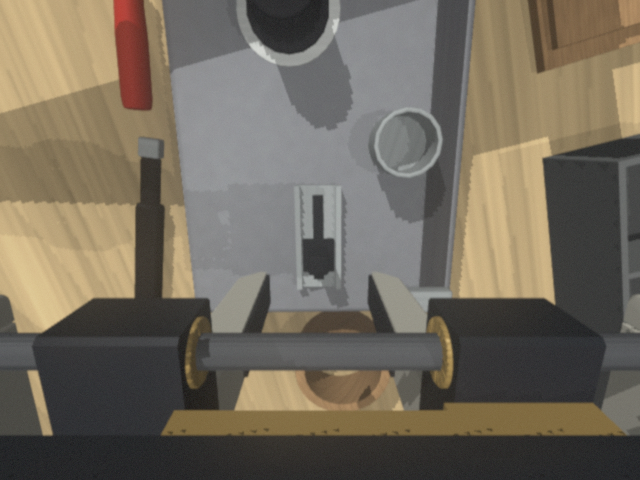

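```bash
python3 -c "
import cv2
a=cv2.imread('pics/w2.png')[170:300,260:380];cv2.imwrite('pics/w2z.png',cv2.resize(a,None,fx=4.5,fy=4.5,interpolation=cv2.INTER_CUBIC))"
```

```text
(no output)
```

View pics/w2z.png

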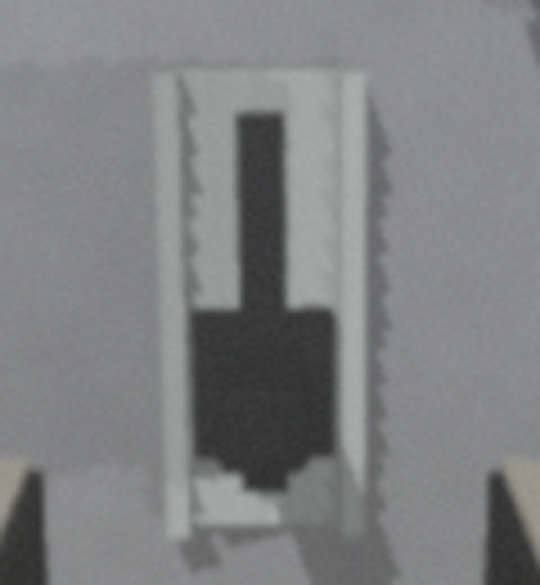

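```bash
python3 -c "
import cv2,numpy as np
a=cv2.imread('pics/w2.png')[225:295,285:355].astype(float)
a=np.clip((a-20)*5,0,255).astype('uint8');cv2.imwrite('pics/w2y.png',cv2.resize(a,None,fx=8,fy=8,interpolation=cv2.INTER_CUBIC))
a=cv2.imread('pics/scene0.png')[285:325,155:215].astype(float)
a=np.clip((a-5)*3,0,255).astype('uint8');cv2.imwrite('pics/sc_y.png',cv2.resize(a,None,fx=12,fy=12,interpolation=cv2.INTER_CUBIC))
T=np.load('w2.npz')['T'];print(T)
K=np.array([[349.3608,0,318.6412],[0,349.3608,237.9649],[0,0,1]])
for (u,v),z in [((296,186.5),.098),((339,186.5),.098),((298,287),.098),((340,287),.098),((302.5,239),.1),((334,239),.1),((302.5,271),.1),((334,271),.1)]:
  d=T[:3,:3]@np.linalg.solve(K,[u,v,1.]);o=T[:3,3];print((u,v),o+d*(z-o[2])/d[2])
"
```

```text
[[ 9.69888711e-01 -2.35204104e-01 -6.32053603e-02  6.04360232e-01]
 [-2.43546912e-01 -9.37599226e-01 -2.48178549e-01 -1.46003996e-01]
 [-8.88683440e-04  2.56099044e-01 -9.66650138e-01  3.50756956e-01]
 [ 0.00000000e+00  0.00000000e+00  0.00000000e+00  1.00000000e+00]]
(296, 186.5) [ 0.58135429 -0.16973035  0.098     ]
(339, 186.5) [ 0.61139682 -0.17727106  0.098     ]
(298, 287) [ 0.56266515 -0.24523997  0.098     ]
(340, 287) [ 0.59433372 -0.25317961  0.098     ]
(302.5, 239) [ 0.57613581 -0.2082367   0.1       ]
(334, 239) [ 0.59884021 -0.21393221  0.1       ]
(302.5, 271) [ 0.56970079 -0.23263724  0.1       ]
(334, 271) [ 0.59297084 -0.23847243  0.1       ]
```

View pics/w2y.png

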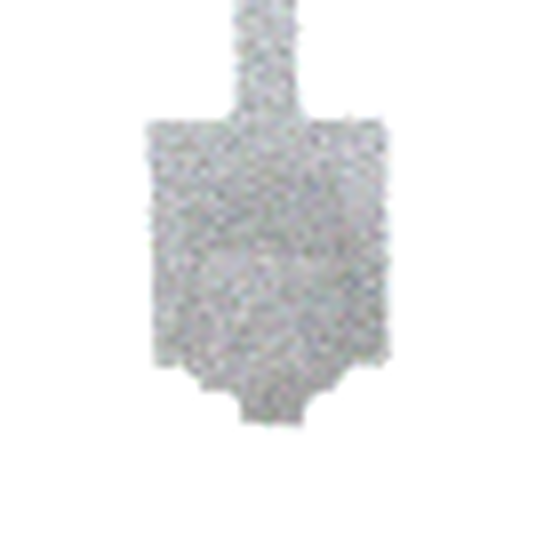

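View pics/sc_y.png

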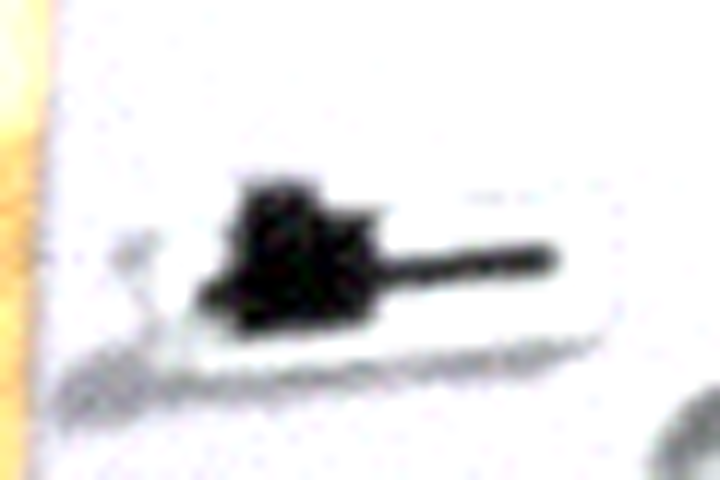

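Enhanced, the wrist view shows the tab top at about x 309–329, y 254–273 px. That puts its centre at about (0.585,-0.2225), which agrees with the first scene measurement. The track yaw of about 0.235 matches the tool. Now descending.

```bash
python3 - <<'E'
from h import *
rep();print(shift([.585,-.2225,.116]))
E
```

```text
t 24.55 pos [ 0.5886 -0.2144  0.1956] cw yaw 0.248 F tool [-0.2357 -0.085  -0.1767] T world [ 0.0213  0.0313 -0.0197] q7 0.073 tq7 -0.012 open 0.0499
[ 0.8733  7.9615 -0.1534]
```

Emit:
drive_tool(
  commands=[
    [3.8, [0.9, 0.0, -0.1], 0.0],
    [3.8, [0.9, 2.0, -0.1], 0.0],
    [3.8, [0.9, 4.0, -0.1], 0.0],
    [3.8, [0.9, 4.0, -0.1], 0.0],
  ],
)

```text
time_s: 25.05
tool_pos: [0.584, -0.2245, 0.1545]
orientation: [-1.082, 1.393, -1.39]
wrist_force: [0.1, -0.1, 0.2]
opening: 0.0381
```

Emit:
drive_tool(
  commands=[
    [3.8, [0.0, 2.0, 0.0], 0.0],
    [3.8, [0.0, 3.9, 0.0], 0.0],
    [3.8, [0.0, 3.9, 0.0], 0.0],
    [3.8, [0.0, 3.9, 0.0], 0.0],
  ],
)

```text
time_s: 25.55
tool_pos: [0.5852, -0.2246, 0.1171]
orientation: [-1.08, 1.391, -1.391]
wrist_force: [-0.1, -0.4, -1.0]
opening: 0.0378
```

```bash
python3 -c "from h import *;rep()
import cv2
im=vision.capture('side');cv2.imwrite('pics/s2.png',cv2.resize(im[110:260,200:380,::-1],None,fx=4,fy=4,interpolation=cv2.INTER_CUBIC))"
```

```text
t 25.55 pos [ 0.5852 -0.2246  0.1171] cw yaw 0.250 F tool [ 0.4358  1.0423 -0.009 ] T world [-0.0215  0.048   0.0052] q7 0.097 tq7 0.003 open 0.0378
```

View pics/s2.png

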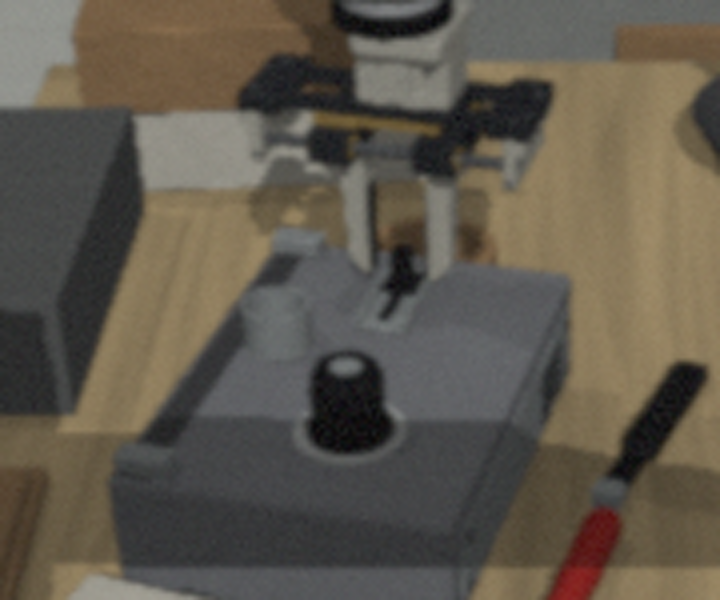

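The side view shows the fingers on either side of the tab, which is at about (402,268), with clearance. Closing on it.

Emit:
drive_tool(
  commands=[
    [1.0, [0.0, 0.0, 0.0], 0.0],
    [1.0, [0.0, 0.0, 0.0], 0.0],
    [1.0, [0.0, 0.0, 0.0], 0.0],
    [1.0, [0.0, 0.0, 0.0], 0.0],
    [1.0, [0.0, 0.0, 0.0], 0.0],
  ],
  squeeze=15,
)

```text
time_s: 26.22
tool_pos: [0.5857, -0.2246, 0.1169]
orientation: [-1.08, 1.39, -1.392]
wrist_force: [3.0, -0.5, 1.5]
opening: 0.014
```

```bash
python3 -c "from h import *;rep()"
```

```text
t 26.23 pos [ 0.5857 -0.2246  0.1169] cw yaw 0.250 F tool [-0.2957 -1.5208  3.0379] T world [-0.1221 -0.4938  0.1364] q7 0.097 tq7 -0.092 open 0.0140
```

Emit:
drive_tool(
  commands=[
    [1.0, [-0.3, 0.0, 0.05], 0.0],
    [1.0, [-0.7, 0.0, 0.05], 0.0],
    [1.0, [-1.1, 0.0, 0.05], 0.0],
    [1.0, [-1.5, 0.0, 0.05], 0.0],
    [1.0, [-1.9, 0.0, 0.05], 0.0],
    [1.0, [-2.2, 0.0, 0.05], 0.0],
    [1.0, [-2.2, 0.0, 0.05], 0.0],
  ],
)

```text
time_s: 27.1
tool_pos: [0.5911, -0.2026, 0.1169]
orientation: [-1.081, 1.391, -1.39]
wrist_force: [-1.1, -3.4, 5.9]
opening: 0.0139
```

```bash
python3 -c "from h import *;rep()"
```

```text
t 27.10 pos [ 0.5911 -0.2026  0.1169] cw yaw 0.249 F tool [ 3.5416 -5.9447 -0.1952] T world [-0.5666  0.0072  0.0926] q7 0.065 tq7 -0.120 open 0.0139
```

Emit:
drive_tool(
  commands=[
    [1.0, [-0.2, 0.0, 0.0], 0.0],
    [1.0, [-0.25, 0.0, 0.0], 0.0],
    [1.0, [-0.25, 0.0, 0.0], 0.0],
  ],
)

```text
time_s: 27.48
tool_pos: [0.5915, -0.2006, 0.1169]
orientation: [-1.081, 1.391, -1.391]
wrist_force: [-0.0, -2.9, 6.4]
opening: 0.0139
```

```bash
python3 -c "from h import *;rep()"
```

```text
t 27.48 pos [ 0.5915 -0.2006  0.1169] cw yaw 0.250 F tool [ 2.7861 -6.3648  0.6804] T world [-0.8276  0.1299  0.0719] q7 0.061 tq7 -0.101 open 0.0139
```

Emit:
drive_tool(
  commands=[
    [1.0, [-0.1, 0.0, 0.0], 0.0],
    [1.0, [-0.1, 0.0, 0.0], 0.0],
    [1.0, [-0.1, 0.0, 0.0], 0.0],
  ],
)

```text
time_s: 27.85
tool_pos: [0.5916, -0.2001, 0.1169]
orientation: [-1.081, 1.391, -1.392]
wrist_force: [0.4, -4.5, 4.9]
opening: 0.0143
```

```bash
python3 -c "from h import *;rep()"
```

```text
t 27.85 pos [ 0.5916 -0.2001  0.1169] cw yaw 0.250 F tool [ 4.2238 -4.9143  1.5259] T world [-1.1646  0.1458  0.0891] q7 0.060 tq7 -0.100 open 0.0143
```

Emit:
drive_tool(
  commands=[
    [1.0, [0.0, 0.0, 0.0], 0.0],
    [1.0, [0.0, 0.0, 0.0], 0.0],
    [1.0, [-0.1, 0.0, 0.0], 0.0],
    [1.0, [-0.1, 0.0, 0.0], 0.0],
    [1.0, [-0.1, 0.0, 0.0], 0.0],
  ],
  squeeze=30,
)

```text
time_s: 28.48
tool_pos: [0.5916, -0.2001, 0.1169]
orientation: [-1.081, 1.391, -1.393]
wrist_force: [-1.2, -7.8, 5.3]
opening: 0.0139
```

```bash
python3 -c "from h import *;rep()"
```

```text
t 28.48 pos [ 0.5916 -0.2001  0.1169] cw yaw 0.251 F tool [ 7.8366 -5.2674  0.7473] T world [-1.6653  0.2948  0.1265] q7 0.058 tq7 -0.125 open 0.0139
```

Emit:
drive_tool(
  commands=[
    [1.0, [-0.1, 0.0, 0.0], 0.0],
    [1.0, [-0.1, 0.0, 0.0], 0.0],
    [1.0, [-0.1, 0.0, 0.0], 0.0],
  ],
)

```text
time_s: 28.85
tool_pos: [0.5916, -0.2, 0.1169]
orientation: [-1.082, 1.391, -1.394]
wrist_force: [-0.7, -9.8, 5.9]
opening: 0.0135
```

```bash
python3 -c "from h import *;rep()"
```

```text
t 28.85 pos [ 0.5916 -0.2     0.1169] cw yaw 0.251 F tool [ 9.6538 -5.8921  1.711 ] T world [-2.2391  0.3893  0.1501] q7 0.057 tq7 -0.134 open 0.0135
```

The tab has stopped at 25 mm of travel and the push force is rising without motion, so it is fully home. Releasing and backing away.

Emit:
drive_tool(
  commands=[
    [2.5, [0.0, 0.0, 0.0], 0.0],
    [3.5, [0.0, 0.0, 0.0], 0.0],
    [3.5, [0.0, 0.0, 0.0], 0.0],
    [3.5, [0.0, 0.0, 0.0], 0.0],
    [3.5, [0.0, -2.0, 0.0], 0.0],
    [3.5, [0.0, -5.0, 0.0], 0.0],
    [3.5, [0.0, -9.0, 0.0], 0.0],
    [3.5, [3.0, -10.0, 0.0], 0.0],
    [3.5, [6.0, -10.0, -2.0], 0.0],
    [3.5, [6.0, -10.0, -2.0], 0.0],
  ],
)

```text
time_s: 30.1
tool_pos: [0.5559, -0.2534, 0.2169]
orientation: [-1.079, 1.394, -1.394]
wrist_force: [-0.2, -0.2, 0.3]
opening: 0.0348
```

```bash
python3 - <<'E'
from h import *
import cv2
rep()
im=vision.capture("wrist");cv2.imwrite("pics/w3.png",im[:,:,::-1])
im=vision.capture("scene");cv2.imwrite("pics/sc3.png",cv2.resize(im[240:380,60:340,::-1],(800,400),interpolation=cv2.INTER_CUBIC))
im=vision.capture('side');cv2.imwrite('pics/s3.png',cv2.resize(im[110:310,180:400,::-1],None,fx=3,fy=3,interpolation=cv2.INTER_CUBIC))
E
```

```text
t 30.10 pos [ 0.5559 -0.2534  0.2169] cw yaw 0.254 F tool [ 0.2339 -0.2772 -0.1625] T world [-0.022  -0.0223 -0.0486] q7 0.144 tq7 0.334 open 0.0348
```

View pics/w3.png

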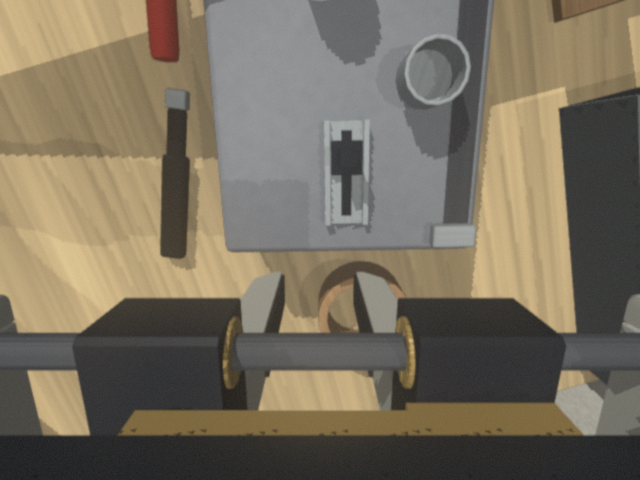

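View pics/sc3.png

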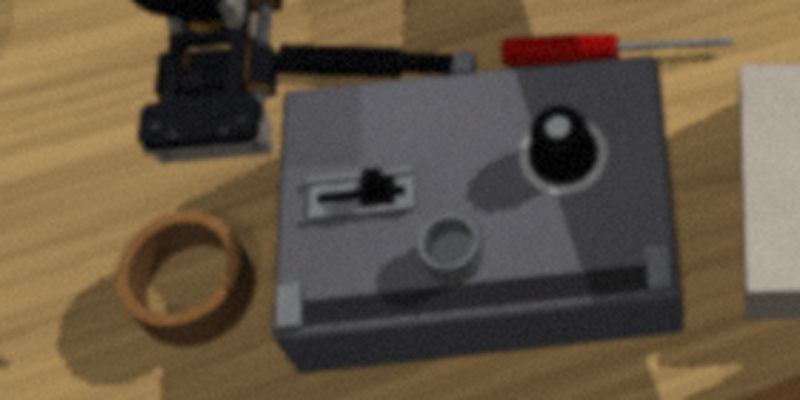

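View pics/s3.png

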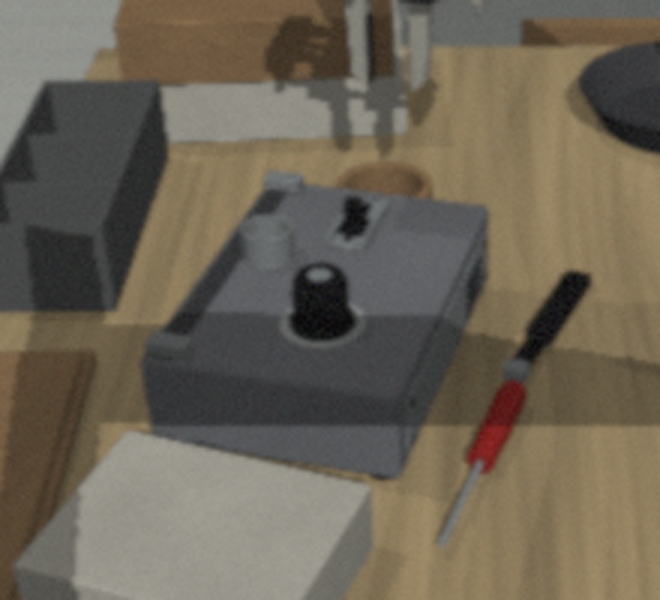

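The pictures show the tab at the knob end of its track (wrist px (347,157)). The tin, roll, handle, driver and carton look unmoved, and the gripper is clear of everything. Handing in.

```bash
python3 -c "
from plant import workorder
print(workorder.hand_in())"
```

```text
the job is handed in; nothing more can be done
None
```

The knob is set four clicks up from its lower end stop, the locking tab is fully home, and the job was handed in at about 30 s of the 72 s allowed.

- **End stop:** I turned the knob anticlockwise over two crests to the lower stop. One step there pushed harder than needed: 1.3 N m, against the 0.6 that would have been enough. By the tool angle this was at most about 0.04 rad into the rubber (limit 0.15), and I backed off at once. The resistance rose faster than the stated 9 N m per rad. If 9 is right, 1.3 N m would mean about 0.10–0.13 rad, still under the limit. On a second, gentler approach it reached 0.5 N m.
- **Four clicks:** Going clockwise, the torque changed sign at four crests, at tool angles of about -0.18, 0.32, 0.87 and 1.29 rad. The rest positions were at about -0.46, 0.08, 0.60, 1.06 and 1.46. The knob's starting position came up again at 0.60, so the grip had not slipped. I let go at 1.46 with the torque near zero.
- **Locking tab:** I gripped the tab and slid it about 25 mm towards the knob's side. There it stopped moving while the push rose from about 4 N to 10 N.
- **Surroundings:** The last pictures show the tab at the knob end of its track, the loose things apparently unmoved, and the gripper open and clear.

I did not check the knob again after letting go. It has no pointer, so its position rests on the count by feel.

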